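# Clamp a mould insert in the welding jig

### The arm

A 7-joint arm with a two-finger parallel gripper is mounted at the origin on the work surface. World frame = base frame: x ahead of the robot, y to its left, z up, the work surface at z = 0. Lengths are in m, angles in rad, forces in N, time in s.
With the tool pointing down it reaches from about 0.4 to 0.85 m from the base axis. Payload 10.4 kg.
Tool frame: the origin (TCP) lies at the very end of the fingers, on their centre line; the grasp point (between the pads) lies 19 mm behind it; z points along the fingers, y is the line along which they close (so a half turn about z gives the same grasp; the last joint's range is limited). The gripper opens to 85 mm and grips with 20 to 120 N. Pads are 22 mm wide; open, the fingers measure 114 mm over their backs; the gripper's body (76 mm by 85 mm) begins 54 mm behind the grasp point. The pads swing forward as they close: fully open they stand 13 mm farther back than shut.
Start: joints at [1.142, 0.332, -0.065, 1.46, 0.022, 1.35, -0.088], TCP at [0.247, -0.574, 0.231] pointing down, gripper open.
Joint ranges: [-2.6, 2.6], [-0.5, 2.12], [-1.47, 1.34], [0.16, 2.42], [-1.27, 4.41], [0.06, 2.06], [-2.6, 2.6]. Speed limits (rad/s): [2.22, 2.22, 2.79, 2.79, 3.14, 3.14, 3.14].

### API

Orientations are given as a unit quaternion [x, y, z, w].
In Python, from workcell import manip, vision, order gives the robot as it stands. The module is installed in compiled form; this text tells all that it offers.
- The arm moves only by the tool move_arm, never from a script. Its argument "motion" is a list of rows, each a list of 3 entries, a list of its own where there are three numbers: the shift along the tool's x, y, z scaled (see below), then the turn, a rotation vector about the tool's x, y, z scaled (see below), then the opening, from -1 (shut) to 1 (fully open). In form: [[[dx, dy, dz], [wx, wy, wz], hand], ...]. A call has 1 to 12 rows; each row shifts and turns the commanded pose from where the row before left it, along the tool's axes as they then stand; what a row does not reach is not made up. The controller multiplies each number of a shift by 0.75 m and each number of a turn by pi/4 rad. A row lasts 1/10 s, in which the tool goes at most 50 mm and 8.59 degrees, less where a joint would pass 70% of its speed; a pose out of reach is approached as far as the arm can. A call with a number of a shift or a turn outside -1 to 1 is refused whole. A call with a gripper value outside its range is refused whole. The fingers move at their own pace and stop on an object; "newtons" is the grip in N (left out, the last holds). Time passes only in rows, so rows that do not move let the fingers close. It gives the time, the measured TCP pose, the force, the opening and the grip force at its end, in the units of the state.
- manip.get_obs(): the state, without advancing time (a new reading comes with each control period).
- vision.camera(name): name is "scene" or "side" or "wrist"; returns a dict with "pixels" (420x560x3 uint8, red, green, blue), "fx", "fy", "cx", "cy" (pixels), "R" (3x3) and "t" (3): a world point X has camera coordinates R X + t. Camera axes: x right, y down, z forward; pixel columns grow to the right and rows downward; lengths in m; the calibration is good to about 2 mm. A picture is of the moment at which its call begins. There is no depth.
- order.hand_in(): hands the job in; it is judged then, once.
The state is a dict: "clock": time; "joint_pos": joint angles; "joint_velocities": joint speeds; "tau": joint torques, N m; "position": TCP position; "ee_rot": TCP orientation; "ft_force": force on the tool from outside, world axes, zero at the start; "torque": the same for the moment, N m; "grip_width": opening from 0.0 (shut) to 1.0 (fully open); "grasp_force": force on a finger pad.
Only numpy, scipy, OpenCV 4.12 (cv2) and the standard library are available. Lean on these libraries where they do the work, as an engineer would, in place of code of your own. Each camera call takes 0.05 s, during which the arm holds its last target. There are 200 camera calls.

### The job

Take the aluminium mould insert out of its cradle by its ends, stand it upright on the flat steel plate and let go of it there, then take it again by its long sides and set it down between the end walls of the welding jig, flat on the jig's floor. With the insert let go, push the toggle clamp's handle all the way down over centre so that the pad holds the insert by itself. Do not drop the insert, and leave the other things on the bench where they are.

Things in the scene. Friction and masses are not known exactly. Their poses are not given: they have to be found in the camera images.
- insert: Mould insert: plain aluminium block 64 (its x) by 44 (its y) by 56 mm high (its z), about 0.4 kg, with a thin dark parting line all round and four small screw holes in the top. Origin at the centre of its underside; z up. Starts upright in the cradle. Either way round fits the jig.
- cradle: Fixed dark steel cradle: base 90 (x) by 66 (y) mm, 6 mm thick (its floor is 6 mm above the bench). Two upright walls 56 mm long (x), 8 mm thick, 49 mm apart (y), tops 56 mm above the bench, hide the insert's long sides to 6 mm below its top; both ends (x) are open. Origin: centre of its underside. The insert stands in it, x along x.
- plate: Fixed plain flat steel plate 130 by 130 mm, 12 mm thick, bare. Origin at the centre of its underside. The cradle and the plate may have changed places.
- jig: Fixed welding jig: dark steel base plate 280 (x) by 130 (y) mm, 15 mm thick. Along its x axis: the nest at x = -85 mm, the toggle clamp's body at 0 to 80 mm (cheeks to 122 mm above the bench), the handle reaching on towards +x. Origin on the underside, 10 mm towards +x from the base plate's middle; the jig's x points roughly to world +y.
- nest (a point): Centre of the nest's floor, 15 mm above the bench; axes as the jig's. Two end walls across x, 10 mm thick, 40 mm wide (y), 50 mm high above the floor, 72 mm apart inside (4 mm play at each end of the insert). Two rails along x, 8 mm high, 8 mm thick, 50 mm long, 50 mm apart inside (3 mm play each side); open above them. The insert's x lies along the nest's x.
- clamp_handle (a joint): Angle of the toggle clamp's handle, rad: 0 to 0.05 at the start, open. The handle points to the jig's +x and rises (1.05 - value) rad above level; at 1.2 it is fully down on its stop, 0.15 rad below level. Centre is at 1.10; beyond it the clamp stays shut. Friction 0.2 N m holds it open. From 0.90 to 1.10 it takes some 5 to 8 N at the grip, as the sprung pad presses on the insert.
- handle_pivot (a point): Hinge axis of the handle (along the jig's y), 110 mm above the bench; axes as the jig's.
- handle_push (a point): Point on the upper face of the handle's black grip, 105 mm from the hinge and 9 mm above the handle's middle line; moves with the handle. The handle is 125 mm long, the grip 26 mm wide (y) and 18 mm thick, its middle line goes through the hinge axis. Nothing is under the handle but the base plate.
- clamp_pad: Round black rubber pad, 22 mm, on a sprung spindle at the end of the clamp arm; origin at the centre of its face. The 105 mm arm, hinged 105 mm towards the jig's +x from the nest centre, is linked to the handle: open it stands upright, clear of a gripper reaching straight down over the nest; shut, the pad presses the middle of the insert's top with about 6 N.
- bottle: White plastic bottle, 56 mm across, 150 mm high; bystander.
- gauge_block_a: Steel set-up block 76 by 50 by 25 mm with six holes; bystander beyond the plate.
- gauge_block_b: Same block, near the robot; bystander.
- brush: Brush lying near the robot; bystander.
- wrench: Wrench lying near the robot; bystander.
- cup: Dark steel cup 70 mm across, 75 mm high; bystander.
- caliper: Caliper lying flat, 170 mm long; bystander.
Not all that is in view belongs to the job. What is shaped like the plate but green is not meant.

How it is judged:
On the way, in this order (a step that is already met when the one before it is completed fails the run):
1. the insert stands upright on the steel plate, let go and at rest (x of insert in the frame of plate between -0.06 and 0.06 m and y of insert in the frame of plate between -0.06 and 0.06 m and z of insert in the frame of plate between 0.009 and 0.015 m and angle between insert's own z axis and vertical below 0.05 rad and contact force between the fingers and insert below 0.1 N and linear speed of insert below 0.02 m/s), for 0.2 s.
2. the insert stands flat in the nest, let go, the clamp handle still up (x of insert in the frame of nest between -0.006 and 0.006 m and y of insert in the frame of nest between -0.006 and 0.006 m and z of insert in the frame of nest between -0.004 and 0.003 m and angle between the x axis of insert and the x axis of nest, either way round below 0.15 rad and angle between insert's own z axis and vertical below 0.05 rad and contact force between the fingers and insert below 0.1 N and linear speed of insert below 0.02 m/s and value of joint clamp_handle below 0.5 rad), for 0.2 s.
3. the handle is down past centre and the pad presses the insert (value of joint clamp_handle above 1.14 rad and contact force between clamp_pad and insert above 3 N), for 0.2 s.
At the end, for the whole second after the job is handed in: The insert stands flat on the nest floor (within 6 mm of the nest centre, 0.15 rad of its axis, 3 mm of the floor), let go and at rest; the clamp handle is past centre (joint above 1.14 rad) and the pad presses the insert with more than 3 N (all of step 3 and x of insert in the frame of nest between -0.006 and 0.006 m and y of insert in the frame of nest between -0.006 and 0.006 m and z of insert in the frame of nest between -0.004 and 0.003 m and angle between the x axis of insert and the x axis of nest, either way round below 0.15 rad and angle between insert's own z axis and vertical below 0.05 rad and contact force between the fingers and insert below 0.1 N and linear speed of insert below 0.02 m/s); the robot touches nothing.
It fails at once if a bystander is moved by more than 30 mm (distance of any of bottle, gauge_block_a, gauge_block_b, brush, wrench, cup, caliper from where it was at the start of the episode above 0.03 m).
It fails at once if the insert is dropped (falls freely, faster than 0.7 m/s, a fall of some 25 mm) (linear speed of insert above 0.7 m/s and contact force between the fingers and insert below 0.1 N).
It also fails if it takes over 64 s, if anything falls off the work surface, if the arm or the gripper's body presses on something with over 40 N, if the wrist force passes 120 N, or if a joint passes its speed limit or range.

## Working session

There is one attempt and no reset: what is moved stays moved. The work goes in short steps, Python scripts to look and compute and a tool call to move; the robot and the scene stay as the last step left them, time stands still between calls to the robot, and variables do not carry over. Pictures are saved under pics/ and viewed, at most 10 in all, crops included, and the job is handed in when it is done.

Besides the shell and the picture viewer there is one more tool, called after "Request:" as name(argument=value, ...) on one line, values as JSON. move_arm: Moves the arm, as the interface text tells. Its arguments: {"type":"object","properties":{"motion":{"type":"array"},"newtons":{"type":"number"}},"required":["motion"]}

```bash
mkdir -p pics
cat > h.py <<'E'
import numpy as np, cv2, pickle, os
from workcell import manip, vision, order
from scipy.spatial.transform import Rotation as Ro
def cap(n,tag):
    c=vision.camera(n); pickle.dump(c,open(f'pics/{tag}.pkl','wb')); cv2.imwrite(f'pics/{tag}.png',c['pixels'][:,:,::-1]); return c
def load(t): return pickle.load(open(f'pics/{t}.pkl','rb'))
def ray(c,u,v):
    R=np.array(c['R']);t=np.array(c['t']); o=-R.T@t
    d=R.T@np.array([(u-c['cx'])/c['fx'],(v-c['cy'])/c['fy'],1]); return o,d/np.linalg.norm(d)
def atz(c,u,v,z): o,d=ray(c,u,v); return o+d*(z-o[2])/d[2]
def tri(obs):
    A=0;b=0
    for c,u,v in obs:
        o,d=ray(c,u,v);P=np.eye(3)-np.outer(d,d);A=A+P;b=b+P@o
    x=np.linalg.solve(A,b); return x,[float(np.linalg.norm((np.eye(3)-np.outer(d,d))@(x-o))) for o,d in [ray(*q) for q in obs]]
def proj(c,X):
    p=np.array(c['R'])@np.array(X)+np.array(c['t']); return np.array([c['fx']*p[0]/p[2]+c['cx'],c['fy']*p[1]/p[2]+c['cy']])
E
python3 - <<'E'
from h import *
a=cap('scene','s0');b=cap('side','d0');
im=np.zeros((600,800,3),np.uint8)
cv2.imwrite('pics/m0.png',np.hstack([cv2.resize(x['pixels'][:,:,::-1],(400,300)) for x in (a,b)]))
for x in (a,b): print(x['fx'],x['cx'],x['cy'],-np.array(x['R']).T@x['t'])
print(manip.get_obs())
E
```

```text
397.3486965324935 284.42362675427444 211.21012569806393 [1.46311008 0.20448352 0.82877902]
446.9770134989532 277.5811532007962 211.7829714405708 [0.32015931 1.04244089 0.90038785]
{'clock': 0.1, 'joint_pos': array([ 1.14238767,  0.33280878, -0.06469784,  1.46081764,  0.02161885,
        1.349889  , -0.08843982]), 'joint_velocities': array([ 0.00111771, -0.00128722,  0.00167135, -0.00219384, -0.00089097,
        0.00045753,  0.00044398]), 'tau': array([ 1.51176966e-03, -6.26750779e+01,  4.92741633e-02, -3.92429852e+01,
        1.62235141e-02,  7.03603146e-03, -1.21161023e-06]), 'position': array([ 0.24659362, -0.57395466,  0.23061437]), 'ee_rot': array([ 9.79477133e-01,  2.01554386e-01, -1.58908403e-04, -5.92430892e-04]), 'ft_force': array([-0.26245661, -0.17570291, -0.9850668 ]), 'torque': array([-0.00206675,  0.05362486, -0.07612815]), 'grasp_force': 0.0, 'grip_width': 0.9988454013141345}
```

View pics/s0.png

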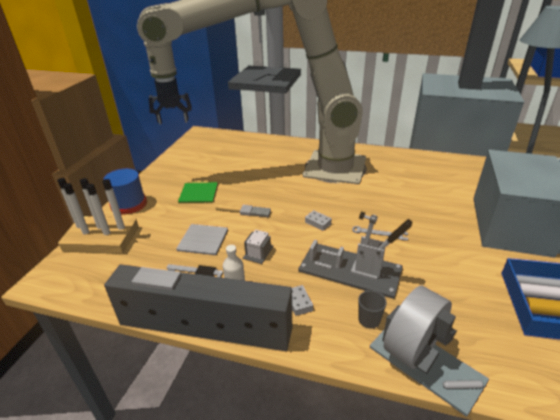

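View pics/d0.png

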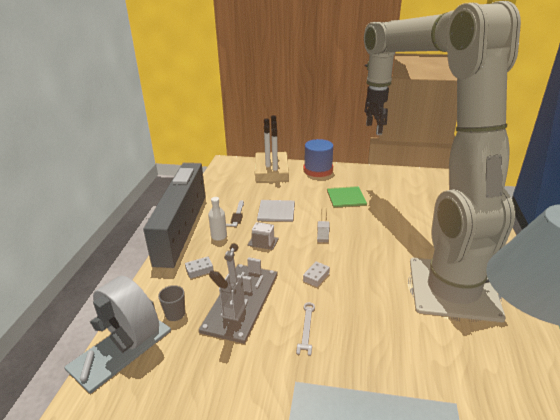

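Scene view: insert in cradle at (258,245), grey plate at (203,239), green lookalike at (199,192), jig at (350,268). Lookalikes for the insert are the gauge blocks at (318,219) and (301,299). In the side view: insert (263,236), plate (277,211), jig (240,300), green plate (346,197). Now enlarged crops.

Run:
```python
from h import *
a=load('s0');b=load('d0')
print('insert',atz(a,258,236,.062),atz(b,263,228,.062));print('plate',atz(a,203,238,.012),atz(b,277,210,.012))
print('jig',atz(a,350,270,.015),atz(b,240,300,.015))
def crop(c,x,y,w,h,s): return cv2.resize(c['pixels'][y:y+h,x:x+w,::-1],None,fx=s,fy=s,interpolation=cv2.INTER_CUBIC)
A=crop(a,172,215,100,60,4); B=crop(b,215,190,100,65,4); C=crop(a,292,205,125,90,3.2);D=crop(b,197,235,90,110,3.2)
im=np.zeros((620,800,3),np.uint8)
im[:240,:400]=A; im[:260,400:]=B; im[250:250+C.shape[0],:400]=C[:,:400]; im[262:262+338,400:400+D.shape[1]]=D[:338]
cv2.imwrite('pics/m1.png',im[:600])
```

```text
insert [ 0.58665909 -0.13889154  0.062     ] [ 0.58893075 -0.13392414  0.062     ]
plate [ 0.58384763 -0.33045926  0.012     ] [ 0.57677126 -0.32567623  0.012     ]
jig [0.6130174  0.14844444 0.015     ] [0.59787331 0.15621    0.015     ]
```

View pics/m1.png

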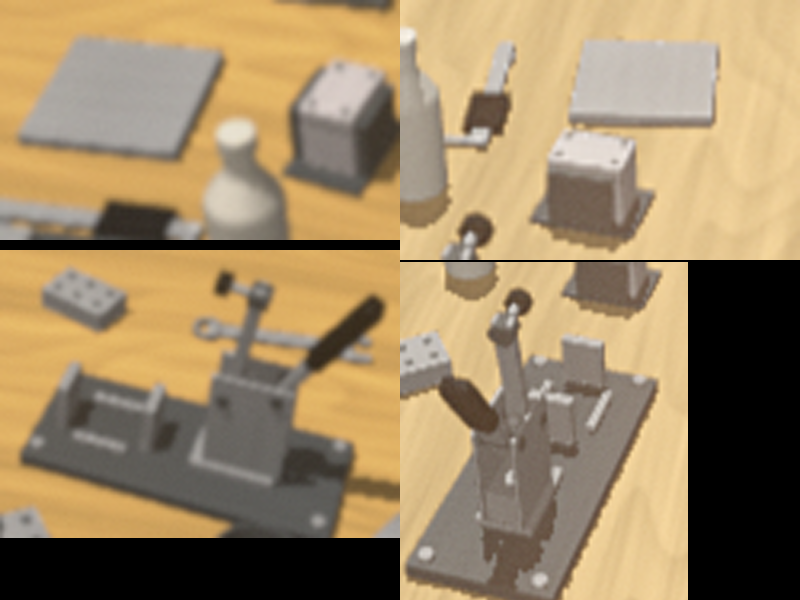

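Crops confirm the choice: the insert (light top with four holes, between dark walls) at scene (258,236). Its long axis runs roughly along world x. The bare grey plate is at (203,239), and the jig is open with its pad at (367,215). Next I look from above with the wrist camera.

```bash
cat >> h.py <<'E'
def plan(p,yaw,order_='mt',dmax=.045,n=None):
    "steps to reach TCP p with tool down, tool-x heading yaw"
    s=manip.get_obs(); P=np.array(s['position']); R=Ro.from_quat(s['ee_rot'])
    x=np.array([np.cos(yaw),np.sin(yaw),0]); z=np.array([0,0,-1.]); T=Ro.from_matrix(np.c_[x,np.cross(z,x),z])
    if order_=='mt': sh=R.inv().apply(np.array(p)-P)
    else: sh=T.inv().apply(np.array(p)-P)
    w=(R.inv()*T).as_rotvec()
    k=n or max(1,int(np.ceil(np.linalg.norm(sh)/dmax))); m=max(1,int(np.ceil(np.linalg.norm(w)/.145)))
    print('pos',P.round(4),'yaw',round(float(np.arctan2(*R.apply([1,0,0])[1::-1])),4)); print('shift',k,'x',(sh/.75/k).round(4),' total',(sh/.75).round(4),'| turn',m,'x',(w/(np.pi/4)/m).round(4))
E
python3 - <<'E'
from h import *
a=load('s0');b=load('d0')
print('bottle base',atz(a,232,285,0),atz(b,218,238,0), 'top',tri([(a,231.5,248),(b,215,200)]))
print('pad',tri([(a,292+224/3.2,205+(284-250)/3.2),(b,197+118/3.2,235+(300-262)/3.2)]))
plan([.56,-.20,.30],np.pi/2)
E
```

```text
bottle base [ 0.74262891 -0.16755192  0.        ] [ 0.74964683 -0.13978152  0.        ] top (array([ 0.74880507, -0.15113792,  0.14660833]), [0.0011020667095767277, 0.0011020667095767705])
pad (array([0.60047143, 0.16255958, 0.2052891 ]), [0.0009737009614704862, 0.0009737009614705063])
pos [ 0.2466 -0.574   0.2306] yaw 0.4059
shift 11 x [ 0.0528 -0.0267 -0.0084]  total [ 0.5808 -0.2932 -0.0922] | turn 9 x [-2.000e-04 -1.000e-04 -1.648e-01]
```

Request:
move_arm(motion=[[[0.053,-0.027,-0.0085],[0,0,0],1],[[0.053,-0.027,-0.0085],[0,0,0],1],[[0.053,-0.027,-0.0085],[0,0,0],1],[[0.053,-0.027,-0.0085],[0,0,0],1],[[0.053,-0.027,-0.0085],[0,0,0],1],[[0.053,-0.027,-0.0085],[0,0,0],1],[[0.053,-0.027,-0.0085],[0,0,0],1],[[0.053,-0.027,-0.0085],[0,0,0],1],[[0.053,-0.027,-0.0085],[0,0,0],1],[[0.053,-0.027,-0.0085],[0,0,0],1],[[0.053,-0.027,-0.0085],[0,0,0],1]])

```text
clock: 1.2
position: [0.5613, -0.1955, 0.3015]
ee_rot: [0.98, 0.201, -0.0, 0.0]
ft_force: [1.1, 0.3, -0.1]
grip_width: 0.999
grasp_force: 0.0
```

Request:
move_arm(motion=[[[0,0,0],[0,0,-0.165],1],[[0,0,0],[0,0,-0.165],1],[[0,0,0],[0,0,-0.165],1],[[0,0,0],[0,0,-0.165],1],[[0,0,0],[0,0,-0.165],1],[[0,0,0],[0,0,-0.165],1],[[0,0,0],[0,0,-0.165],1],[[0,0,0],[0,0,-0.165],1],[[0,0,0],[0,0,-0.165],1],[[0,0,0],[0,0,0],1],[[0,0,0],[0,0,0],1]])

```text
clock: 2.3
position: [0.5604, -0.197, 0.3012]
ee_rot: [0.708, 0.706, -0.0, -0.0]
ft_force: [0.2, 0.7, 0.2]
grip_width: 1.006
grasp_force: 0.0
```

Run:
```python
from h import *
plan([.56,-.20,.30],np.pi/2)
w=cap('wrist','w1'); print('cam',-np.array(w['R']).T@w['t'], w['fx'],np.array(w['R'])[2])
for n,X in dict(ins=[.588,-.136,.062],plate=[.58,-.328,.012],pad=[.6,.1625,.205],bottle=[.749,-.151,.147]).items(): print(n,proj(w,X))
cv2.imwrite('pics/w1v.png',cv2.resize(w['pixels'][:,:,::-1],(784,588),interpolation=cv2.INTER_CUBIC))
```

```text
pos [ 0.5604 -0.197   0.3012] yaw 1.5681
shift 1 x [-0.0039 -0.0005  0.0015]  total [-0.0039 -0.0005  0.0015] | turn 1 x [-0.0005 -0.0002 -0.0034]
cam [ 0.56094291 -0.12617543  0.44374685] 303.5825375849728 [-7.91091005e-04 -2.77401062e-01 -9.60753884e-01]
ins [300.84252056 128.16754893]
plate [291.22004811 255.25690221]
pad [ 356.48294822 -491.48687126]
bottle [474.28138417 146.16668371]
```

View pics/w1v.png

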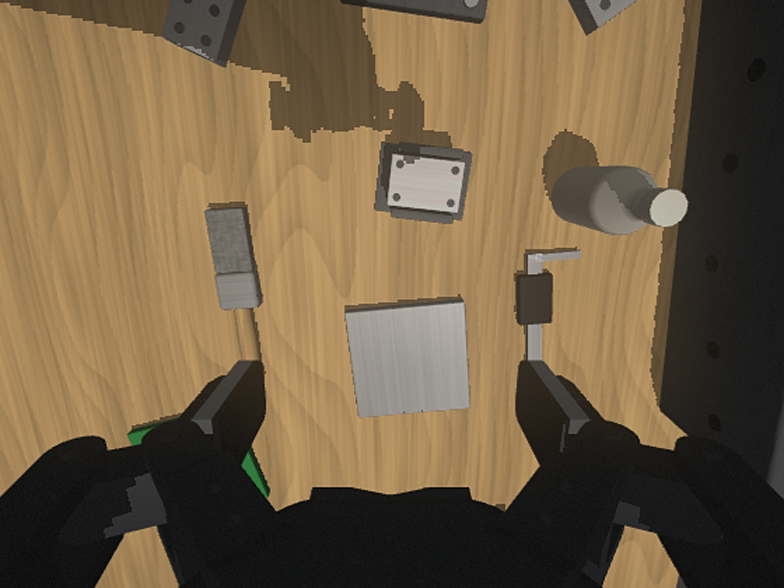

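Wrist view (1.4× scale): insert holes at about (400,164), (455,171), (450,203), (396,197). The plate's top corners are (347,312), (463,300), (469,407), (360,415). The bottle and caliper are clear to the right. Next I view the nest, then take a closer second view of the insert.

Request:
move_arm(motion=[[[0.05,0.01,0],[0,0,0],1],[[0.05,0.01,0],[0,0,0],1],[[0.05,0.01,0],[0,0,0],1],[[0.05,0.01,0],[0,0,0],1],[[0.05,0.01,0],[0,0,0],1],[[0,0,0],[0,0,0],1],[[0,0,0],[0,0,0],1]])

```text
clock: 3.05
position: [0.5978, -0.0085, 0.3014]
ee_rot: [0.707, 0.708, -0.0, -0.0]
ft_force: [-0.4, -1.9, 0.6]
grip_width: 0.999
grasp_force: 0.0
```

Run:
```python
from h import *
w=cap('wrist','w2'); print('cam',-np.array(w['R']).T@w['t'])
```

```text
cam [0.5980018  0.06241571 0.4438998 ]
```

Request:
move_arm(motion=[[[-0.03,0,0.03],[0,0,0],1],[[-0.03,0,0.03],[0,0,0],1],[[-0.03,0,0.03],[0,0,0],1],[[-0.03,0,0],[0,0,0],1],[[-0.03,0,0],[0,0,0],1],[[0,0,0],[0,0,0],1],[[0,0,0],[0,0,0],1]])

```text
clock: 3.8
position: [0.5976, -0.1234, 0.2339]
ee_rot: [0.708, 0.706, -0.0, 0.0]
ft_force: [0.7, 0.7, 0.6]
grip_width: 0.999
grasp_force: 0.0
```

Run:
```python
from h import *
w2=load('w2')
w=cap('wrist','w3'); print('cam',-np.array(w['R']).T@w['t'])
p=manip.get_obs()['position'];print(p)
def crop(c,x,y,W,H,s): return cv2.resize(c['pixels'][y:y+H,x:x+W,::-1],None,fx=s,fy=s,interpolation=cv2.INTER_CUBIC)
q=proj(w2,[.6,.05,.04]).astype(int);r=proj(w,[.6,.05,.04]).astype(int);s=proj(w,[.588,-.136,.062]).astype(int);print(q,r,s)
cv2.imwrite('pics/a.png',w2['pixels'][:,:,::-1])
im=np.zeros((600,800,3),np.uint8)
def put(c,ctr,X,Y,W,H,s):
    w_,h_=int(W/s),int(H/s);x=int(np.clip(ctr[0]-w_//2,0,560-w_));y=int(np.clip(ctr[1]-h_//2,0,420-h_))
    im[Y:Y+H,X:X+W]=cv2.resize(c['pixels'][y:y+h_,x:x+w_,::-1],(W,H),interpolation=cv2.INTER_CUBIC);print(X,Y,x,y,W/w_)
put(w2,q,0,0,400,300,2);put(w,r,400,0,400,300,2);put(w,s,0,300,400,300,3);put(load('w1'),(298,135),400,300,400,300,4)
cv2.imwrite('pics/m2.png',im)
```

```text
cam [ 0.5980808  -0.05254017  0.37641879]
[ 0.59778931 -0.12218719  0.23400902]
[280 129] [280   9] [269 200]
0 0 180 54 2.0
400 0 180 0 2.0
0 300 203 150 3.007518796992481
400 300 248 98 4.0
```

View pics/m2.png

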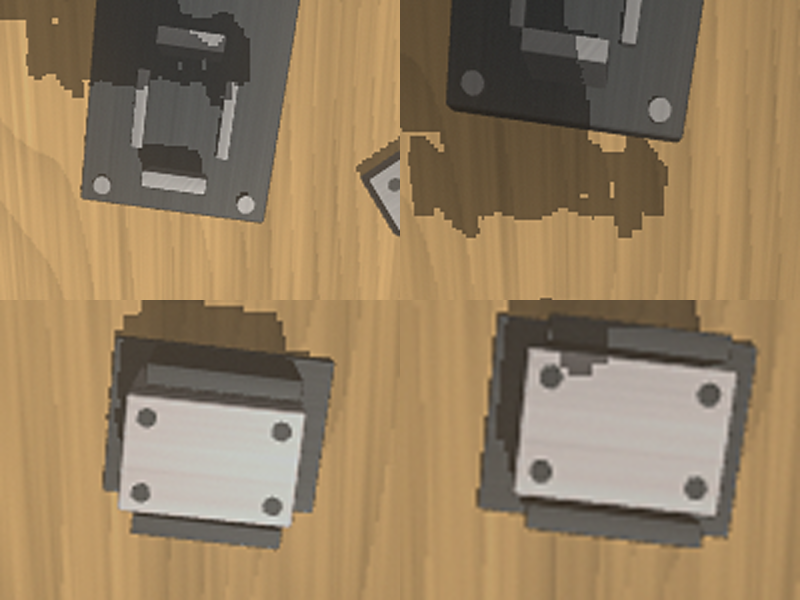

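Run:
```python
from h import *
w1,w2,w3=load('w1'),load('w2'),load('w3')
f3=lambda x,y:(203+x/3.0075-.33,150+(y-300)/3.0075-.33); f1=lambda x,y:(248+(x-400)/4-.37,98+(y-300)/4-.37)
H3=[(147,417),(281,431),(272,506),(140,492)];H1=[(551,376),(709,394),(695,488),(541,471)]
P=np.array([tri([(w3,*f3(*a)),(w1,*f1(*b))])[0] for a,b in zip(H3,H1)]);print(P.round(4),P.mean(0).round(4))
v=(P[1]-P[0]+P[2]-P[3])/2;print('insert yaw',np.arctan2(v[1],v[0]),np.linalg.norm(v))
C3=np.array([atz(w3,*f3(*q),.062) for q in [(129,393),(305,412),(290,526),(120,509)]]);print('outline z.062',C3.mean(0).round(4),np.linalg.norm(np.diff(C3,axis=0),axis=1).round(4))
g2=lambda x,y:(180+x/2-.25,54+y/2-.25);g3=lambda x,y:(180+(x-400)/2-.25,y/2-.25)
for a,b in [((102,185),(472,83)),((245,204),(659,110)),((82,196),(448,105)),((264,222),(681,139))]: print('jig screw/corner',tri([(w2,*g2(*a)),(w3,*g3(*b))]))
A=[atz(w2,*g2(*q),.015) for q in [(82,196),(264,222)]];v=A[1]-A[0];print('base edge',np.linalg.norm(v),'jig x yaw',np.arctan2(v[1],v[0])+np.pi/2,(A[0]+A[1])/2)
j=np.arctan2(v[1],v[0])+np.pi/2; ex=np.array([np.cos(j),np.sin(j),0]); print('nest from edge', (A[0]+A[1])/2+ex*(140-10-85)/1e3)
N=np.array([atz(w2,*g2(*q),.065) for q in [(142,173),(207,180),(205,193),(143,186)]]);F=np.array([atz(w2,*g2(*q),.065) for q in [(158,27),(225,36),(224,52),(157,43)]])
print('walls',N.mean(0),F.mean(0),(N.mean(0)+F.mean(0))/2,np.linalg.norm(F.mean(0)-N.mean(0)),[np.linalg.norm(N[1]-N[0]),np.linalg.norm(F[1]-F[0])])
k=lambda x,y:(x/1.4,y/1.4)
Q=np.array([atz(w1,*k(*q),.012) for q in [(347,312),(463,300),(469,407),(360,415)]]);print('plate',Q.round(4),Q.mean(0))
s,d=load('s0'),load('d0')
for a,b in [((78,38),(718,42)),((222,52),(714,115)),((180,157),(572,112)),((20,138),(585,42))]: print(tri([(s,172+a[0]/4,215+a[1]/4),(d,215+(b[0]-400)/4,190+b[1]/4)]))
```

```text
[[ 0.5692 -0.1225  0.0617]
 [ 0.6168 -0.1278  0.062 ]
 [ 0.6138 -0.1558  0.0615]
 [ 0.5661 -0.1505  0.0611]] [ 0.5915 -0.1392  0.0616]
insert yaw -0.11001723690149068 0.04790476846940622
outline z.062 [ 0.5918 -0.1387  0.062 ] [0.062  0.0427 0.0621]
jig screw/corner (array([0.53216252, 0.02728123, 0.01938239]), [0.00021088634405653164, 0.00021088634405643807])
jig screw/corner (array([0.63116887, 0.01431975, 0.01807611]), [5.421965845564309e-05, 5.421965845591889e-05])
jig screw/corner (array([0.51625489, 0.01876589, 0.00904052]), [3.783558932860333e-05, 3.7835589328559314e-05])
jig screw/corner (array([0.64490992, 0.00092066, 0.0115173 ]), [0.0005389938832507194, 0.0005389938832503742])
base edge 0.12891798269227603 jig x yaw 1.4307663996933118 [0.58124095 0.0103724  0.015     ]
nest from edge [0.58752173 0.05493193 0.015     ]
walls [0.58381413 0.0323272  0.065     ] [0.5942308  0.11357797 0.065     ] [0.58902247 0.07295258 0.065     ] 0.08191577126787879 [np.float64(0.03992154254852685), np.float64(0.03874838921641984)]
plate [[ 0.5144 -0.2748  0.012 ]
 [ 0.6382 -0.2616  0.012 ]
 [ 0.6509 -0.3903  0.012 ]
 [ 0.5255 -0.4005  0.012 ]] [ 0.58227655 -0.33178428  0.012     ]
(array([ 0.5230764 , -0.40282186,  0.00946998]), [0.0015955552277967893, 0.0015955552277966967])
(array([ 0.50927591, -0.27729462,  0.00919066]), [0.0021827598294771903, 0.0021827598294772844])
(array([ 0.63696051, -0.2608448 ,  0.0088701 ]), [0.004266796924573711, 0.004266796924573792])
(array([ 0.6500173 , -0.38990428,  0.0070002 ]), [0.0009860213715381582, 0.0009860213715379232])
```

Measurements agree. Insert: top centre (0.5915, -0.139, 0.062), yaw -0.11. Plate: centre (0.582, -0.332). Nest: about (0.589, 0.073), yaw about 1.435. Now I plan the grasp.

Run:
```python
from h import *
plan([.5915,-.139,.10],np.pi/2-.11,'tm'); plan([.5915,-.139,.024],np.pi/2-.11,'tm')
```

```text
pos [ 0.5978 -0.1222  0.234 ] yaw 1.5706
shift 4 x [-0.0058 -0.0015  0.0447]  total [-0.0232 -0.0059  0.1787] | turn 1 x [ 1.000e-04 -1.000e-04  1.398e-01]
pos [ 0.5978 -0.1222  0.234 ] yaw 1.5706
shift 5 x [-0.0046 -0.0012  0.056 ]  total [-0.0232 -0.0059  0.28  ] | turn 1 x [ 1.000e-04 -1.000e-04  1.398e-01]
```

Request:
move_arm(motion=[[[0,0,0],[0,0,0.14],1],[[-0.006,-0.0015,0.04],[0,0,0],1],[[-0.006,-0.0015,0.04],[0,0,0],1],[[-0.006,-0.0015,0.04],[0,0,0],1],[[-0.005,-0.0015,0.04],[0,0,0],1],[[0,0,0.019],[0,0,0],1],[[0,0,0],[0,0,0],1],[[0,0,0],[0,0,0],1]])

```text
clock: 4.65
position: [0.5924, -0.1379, 0.101]
ee_rot: [0.744, 0.668, 0.001, 0.0]
ft_force: [-0.0, 0.3, 1.2]
grip_width: 1.005
grasp_force: 0.0
```

Run:
```python
from h import *
plan([.5915,-.139,.024],np.pi/2-.11,'tm')
```

```text
pos [ 0.5924 -0.1379  0.101 ] yaw 1.4628
shift 2 x [-0.0008 -0.0005  0.0513]  total [-0.0016 -0.0011  0.1027] | turn 1 x [ 0.0019 -0.0002  0.0026]
```

Request:
move_arm(motion=[[[-0.001,-0.0005,0.025],[0,0,0],1],[[-0.001,-0.0005,0.025],[0,0,0],1],[[0,0,0.025],[0,0,0],1],[[0,0,0.026],[0,0,0],1],[[0,0,0],[0,0,0],1],[[0,0,0],[0,0,0],1],[[0,0,0],[0,0,0],0.6],[[0,0,0],[0,0,0],0.4],[[0,0,0],[0,0,0],0.2],[[0,0,0],[0,0,0],0],[[0,0,0],[0,0,0],0],[[0,0,0],[0,0,0],0]], newtons=50)

```text
clock: 5.85
position: [0.5917, -0.1402, 0.0259]
ee_rot: [0.744, 0.668, 0.001, 0.001]
ft_force: [-1.2, 0.3, 5.9]
grip_width: 0.741
grasp_force: 56.9
```

Request:
move_arm(motion=[[[0,0,0],[0,0,0],0],[[0,0,0],[0,0,0],0],[[0,0,0],[0,0,0],0]])

```text
clock: 6.15
position: [0.5917, -0.1402, 0.0258]
ee_rot: [0.744, 0.668, 0.001, 0.001]
ft_force: [-0.6, 0.5, 7.1]
grip_width: 0.738
grasp_force: 56.9
```

Gripped at 63 mm opening. Lifting straight up.

Request:
move_arm(motion=[[[0,0,-0.015],[0,0,0],0],[[0,0,-0.02],[0,0,0],0],[[0,0,-0.03],[0,0,0],0],[[0,0,-0.03],[0,0,0],0],[[0,0,-0.025],[0,0,0],0],[[0,0,-0.01],[0,0,0],0],[[0,0,0],[0,0,0],0]])

```text
clock: 6.85
position: [0.5914, -0.1401, 0.1231]
ee_rot: [0.744, 0.668, 0.001, 0.001]
ft_force: [0.1, -0.1, -4.4]
grip_width: 0.742
grasp_force: 56.9
```

Run:
```python
from h import *
plan([.582,-.332,.124],np.pi/2-.11,dmax=.03)
print(manip.get_obs()['grasp_force'],manip.get_obs()['joint_pos'].round(2))
```

```text
pos [ 0.5914 -0.1401  0.1231] yaw 1.4621
shift 7 x [-0.0365  0.0022 -0.0002]  total [-0.2557  0.0153 -0.0011] | turn 1 x [0.0031 0.0007 0.0017]
56.87530517578125 [ 0.57  0.42 -0.51  1.62  0.22  1.16 -0.11]
```

Request:
move_arm(motion=[[[-0.02,0.001,0],[0,0,0],0],[[-0.036,0.002,0],[0,0,0],0],[[-0.036,0.002,0],[0,0,0],0],[[-0.036,0.002,0],[0,0,0],0],[[-0.036,0.002,0],[0,0,0],0],[[-0.036,0.002,0],[0,0,0],0],[[-0.036,0.002,0],[0,0,0],0],[[-0.02,0.002,0],[0,0,0],0],[[0,0,0.03],[0,0,0],0],[[0,0,0.03],[0,0,0],0],[[0,0,0.03],[0,0,0],0],[[0,0,0.018],[0,0,0],0]])

```text
clock: 8.05
position: [0.5797, -0.3315, 0.0376]
ee_rot: [0.744, 0.668, -0.001, -0.002]
ft_force: [0.1, 0.8, -5.1]
grip_width: 0.739
grasp_force: 56.7
```

Run:
```python
from h import *
plan([.582,-.332,.0318],np.pi/2-.11)
```

```text
pos [ 0.5797 -0.3315  0.0376] yaw 1.4624
shift 1 x [-0.0004  0.0031  0.0077]  total [-0.0004  0.0031  0.0077] | turn 1 x [-0.0042 -0.0019  0.0021]
```

Request:
move_arm(motion=[[[0,0,0],[0,0,0],0],[[0,0,0.002],[0,0,0],0],[[0,0,0.002],[0,0,0],0],[[0,0,0],[0,0,0],0]])

```text
clock: 8.45
position: [0.5816, -0.3323, 0.0384]
ee_rot: [0.744, 0.668, 0.0, 0.001]
ft_force: [0.0, -0.9, -3.9]
grip_width: 0.739
grasp_force: 56.5
```

Request:
move_arm(motion=[[[0,0,0.003],[0,0,0],0],[[0,0,0.003],[0,0,0],0],[[0,0,0.0015],[0,0,0],0],[[0,0,0],[0,0,0],0],[[0,0,0],[0,0,0],0]])

```text
clock: 8.95
position: [0.5811, -0.3321, 0.032]
ee_rot: [0.744, 0.668, -0.0, 0.0]
ft_force: [-1.5, 1.4, -1.1]
grip_width: 0.743
grasp_force: 56.9
```

Request:
move_arm(motion=[[[0,0,0.001],[0,0,0],0],[[0,0,0],[0,0,0],0],[[0,0,0],[0,0,0],0]])

```text
clock: 9.25
position: [0.581, -0.3322, 0.0319]
ee_rot: [0.744, 0.668, -0.0, 0.0]
ft_force: [-4.3, 1.9, 5.5]
grip_width: 0.74
grasp_force: 57.8
```

Firm contact with the plate. Releasing gradually.

Request:
move_arm(motion=[[[0,0,0],[0,0,0],0.55],[[0,0,0],[0,0,0],0.65],[[0,0,0],[0,0,0],0.8],[[0,0,0],[0,0,0],1],[[0,0,0],[0,0,0],1],[[0,0,0],[0,0,0],1],[[0,0,0],[0,0,0],1]])

```text
clock: 9.95
position: [0.5811, -0.3321, 0.031]
ee_rot: [0.744, 0.668, -0.0, 0.0]
ft_force: [0.9, 0.2, -0.7]
grip_width: 0.999
grasp_force: 0.0
```

Request:
move_arm(motion=[[[0,0,-0.02],[0,0,0],1],[[0,0,-0.04],[0,0,0],1],[[0,0,-0.04],[0,0,0],1],[[0,0,-0.05],[0,0,0],1],[[-0.02,0,-0.05],[0,0,0],1],[[-0.05,0,-0.05],[0,0,0],1],[[-0.03,0,0],[0,0,0],1],[[0,0,0],[0,0,0],1],[[0,0,0],[0,0,0],1]])

```text
clock: 10.85
position: [0.573, -0.4044, 0.2169]
ee_rot: [0.745, 0.667, 0.0, -0.0]
ft_force: [-0.7, 0.6, -0.4]
grip_width: 1.002
grasp_force: 0.0
```

Run:
```python
from h import *
w=cap('wrist','w4')
r=proj(w,[.581,-.332,.068]);print(r); s=5
x,y=int(np.clip(r[0]-70,0,420)),int(np.clip(r[1]-52,0,316))
im=cv2.resize(w['pixels'][y:y+104,x:x+140,::-1],None,fx=s,fy=s,interpolation=cv2.INTER_CUBIC);print(x,y,manip.get_obs()['position'])
cv2.imwrite('pics/m4.png',im)
```

```text
[278.20600894 117.64618309]
208 65 [ 0.5733485  -0.4034243   0.21659365]
```

View pics/m4.png

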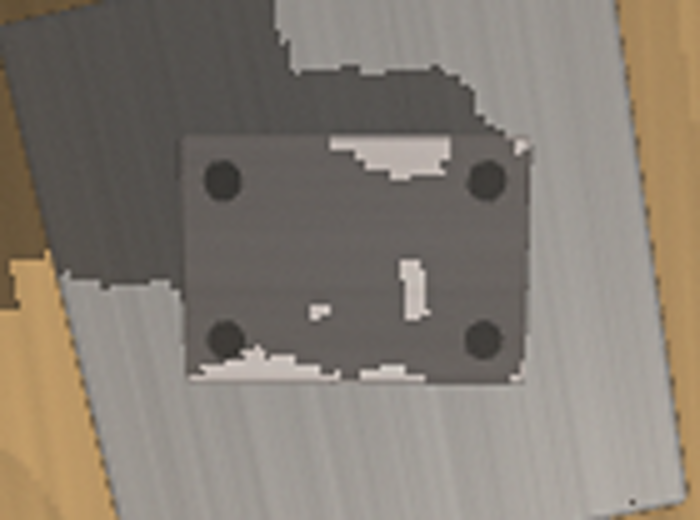

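Insert stands upright on the plate, released; holes at crop (223,181), (487,181), (484,340), (227,340), offset (208,65), scale 5.

Run:
```python
from h import *
w=load('w4')
P=np.array([atz(w,208+x/5-.4,65+y/5-.4,.068) for x,y in [(223,181),(487,181),(484,340),(227,340)]])
v=(P[1]-P[0]+P[2]-P[3])/2;yw=np.arctan2(v[1],v[0]);c=P.mean(0);print(c,yw,np.linalg.norm(v),np.linalg.norm(P[0]-P[3]))
plan([c[0],c[1],.13],yw,'tm',dmax=.04);plan([c[0],c[1],.038],yw,'tm',dmax=.04)
```

```text
[ 0.58147778 -0.33140882  0.068     ] -0.10921123596542046 0.047932291803934275 0.028035154470386525
pos [ 0.5733 -0.4034  0.2166] yaw 1.463
shift 3 x [ 0.0001 -0.0322  0.0385]  total [ 0.0003 -0.0966  0.1155] | turn 11 x [-1.00e-04 -1.00e-04  1.82e-01]
pos [ 0.5733 -0.4034  0.2166] yaw 1.463
shift 5 x [ 0.0001 -0.0193  0.0476]  total [ 0.0003 -0.0966  0.2381] | turn 11 x [-1.00e-04 -1.00e-04  1.82e-01]
```

Request:
move_arm(motion=[[[0,0,0],[0,0,0.182],1],[[0,0,0],[0,0,0.182],1],[[0,0,0],[0,0,0.182],1],[[0,0,0],[0,0,0.182],1],[[0,0,0],[0,0,0.182],1],[[0,0,0],[0,0,0.182],1],[[0,0,0],[0,0,0.182],1],[[0,0,0],[0,0,0.182],1],[[0,0,0],[0,0,0.182],1],[[0,0,0],[0,0,0.182],1],[[0,0,0],[0,0,0.182],1],[[0,0,0],[0,0,0],1]])

```text
clock: 12.1
position: [0.5737, -0.4028, 0.2164]
ee_rot: [0.998, -0.055, -0.0, -0.0]
ft_force: [0.8, -0.5, 0.1]
grip_width: 0.999
grasp_force: 0.0
```

Request:
move_arm(motion=[[[0,-0.032,0.02],[0,0,0],1],[[0,-0.032,0.03],[0,0,0],1],[[0,-0.032,0.03],[0,0,0],1],[[0,0,0.03],[0,0,0],1],[[0,0,0],[0,0,0],1],[[0,0,0],[0,0,0],1],[[0,0,0],[0,0,0],1]])

```text
clock: 12.8
position: [0.5816, -0.3339, 0.1355]
ee_rot: [0.998, -0.055, 0.001, 0.001]
ft_force: [-0.5, 0.5, 0.1]
grip_width: 1.001
grasp_force: 0.0
```

Run:
```python
from h import *
plan([.5813,-.3318,.038],-.109,'tm')
```

```text
pos [ 0.5816 -0.3339  0.1355] yaw -0.1096
shift 3 x [-0.0002 -0.0009  0.0434]  total [-0.0006 -0.0027  0.1301] | turn 1 x [ 0.0013 -0.0024 -0.0008]
```

Request:
move_arm(motion=[[[0,-0.002,0.03],[0,0,0],1],[[0,0,0.03],[0,0,0],1],[[0,0,0.03],[0,0,0],1],[[0,0,0.03],[0,0,0],1],[[0,0,0.009],[0,0,0],1],[[0,0,0],[0,0,0],0.6],[[0,0,0],[0,0,0],0.3],[[0,0,0],[0,0,0],0.1],[[0,0,0],[0,0,0],-0.2],[[0,0,0],[0,0,0],-0.4],[[0,0,0],[0,0,0],-0.4],[[0,0,0],[0,0,0],-0.4]], newtons=50)

```text
clock: 14.0
position: [0.5822, -0.3321, 0.039]
ee_rot: [0.998, -0.055, 0.001, 0.001]
ft_force: [-1.2, -0.0, 6.7]
grip_width: 0.509
grasp_force: 53.0
```

Request:
move_arm(motion=[[[0,0,0],[0,0,0],-0.4],[[0,0,0],[0,0,0],-0.4],[[0,0,0],[0,0,0],-0.4]])

```text
clock: 14.3
position: [0.5822, -0.3321, 0.039]
ee_rot: [0.998, -0.055, 0.001, 0.001]
ft_force: [-0.5, -0.6, 5.9]
grip_width: 0.509
grasp_force: 53.0
```

Run:
```python
from h import *
plan([.5813,-.3318,.038],-.109,'tm')
```

```text
pos [ 0.5822 -0.3321  0.039 ] yaw -0.1103
shift 1 x [-0.0012 -0.0002  0.0014]  total [-0.0012 -0.0002  0.0014] | turn 1 x [ 0.0015 -0.0032 -0.0017]
```

Request:
move_arm(motion=[[[0,0,-0.015],[0,0,0],-0.4],[[0,0,-0.03],[0,0,0],-0.4],[[0,0,-0.04],[0,0,0],-0.4],[[0,0,-0.04],[0,0,0],-0.4],[[0,0,-0.04],[0,0,0],-0.4],[[0,0,-0.02],[0,0,0],-0.4],[[0,0,0],[0,0,0],-0.4]])

```text
clock: 15.0
position: [0.5821, -0.3319, 0.1784]
ee_rot: [0.998, -0.055, 0.002, 0.001]
ft_force: [0.1, 1.0, -5.1]
grip_width: 0.505
grasp_force: 51.9
```

Request:
move_arm(motion=[[[0,0,0],[0,0,-0.1],-0.4],[[0,0,0],[0,0,-0.17],-0.4],[[0,0,0],[0,0,-0.17],-0.4],[[0,0,0],[0,0,-0.17],-0.4],[[0,0,0],[0,0,-0.17],-0.4],[[0,0,0],[0,0,-0.17],-0.4],[[0,0,0],[0,0,-0.17],-0.4],[[0,0,0],[0,0,-0.17],-0.4],[[0,0,0],[0,0,-0.17],-0.4],[[0,0,0],[0,0,-0.17],-0.4],[[0,0,0],[0,0,-0.17],-0.4],[[0,0,0],[0,0,-0.167],-0.4]])

```text
clock: 16.2
position: [0.5803, -0.331, 0.1734]
ee_rot: [0.752, 0.66, -0.001, -0.002]
ft_force: [0.9, 0.2, -3.9]
grip_width: 0.505
grasp_force: 51.7
```

Run:
```python
from h import *
plan([.58,-.03,.175],1.435,'tm',dmax=.035)
```

```text
pos [ 0.5803 -0.331   0.1734] yaw 1.4404
shift 9 x [ 0.0442 -0.0061 -0.0002]  total [ 0.3976 -0.0547 -0.0021] | turn 1 x [-0.004  -0.0017  0.0069]
```

Request:
move_arm(motion=[[[0.02,-0.003,0],[0,0,0],-0.4],[[0.044,-0.006,0],[0,0,0],-0.4],[[0.044,-0.006,0],[0,0,0],-0.4],[[0.044,-0.006,0],[0,0,0],-0.4],[[0.044,-0.006,0],[0,0,0],-0.4],[[0.044,-0.006,0],[0,0,0],-0.4],[[0.044,-0.006,0],[0,0,0],-0.4],[[0.044,-0.006,0],[0,0,0],-0.4],[[0.044,-0.006,0],[0,0,0],-0.4],[[0.02,-0.004,0],[0,0,0],-0.4],[[0,0,0],[0,0,0],-0.4],[[0,0,0],[0,0,0],-0.4]])

```text
clock: 17.4
position: [0.5797, -0.0348, 0.1751]
ee_rot: [0.754, 0.657, -0.001, -0.0]
ft_force: [1.3, -0.6, -5.1]
grip_width: 0.51
grasp_force: 52.0
```

Run:
```python
from h import *
w=cap('wrist','w5'); plan([.59,.073,.12],1.435); r=proj(w,[.589,.073,.05]);print(r)
im=w['pixels'][:300,160:400,::-1]; cv2.imwrite('pics/m5.png',cv2.resize(im,None,fx=2,fy=2,interpolation=cv2.INTER_CUBIC))
im=np.zeros((600,800,3),np.uint8)
im[:]=cv2.resize(w['pixels'][0:220,140:433,::-1],(800,600),interpolation=cv2.INTER_CUBIC); cv2.imwrite('pics/m5.png',im)
```

```text
pos [ 0.5799 -0.0357  0.1752] yaw 1.4325
shift 3 x [ 0.0485 -0.0022  0.0245]  total [ 0.1455 -0.0065  0.0735] | turn 1 x [-0.0012  0.001  -0.0032]
[271.53462205  72.12674221]
```

View pics/m5.png

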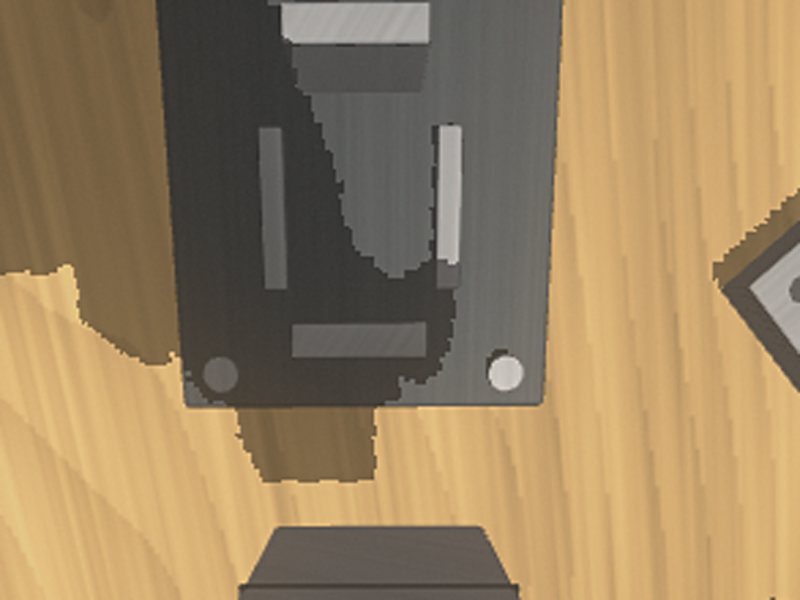

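Clear view of the nest: near wall top at (292–426, 324–357), far wall top at (281–429, 3–44), rails at x≈259–287 and 437–462. The held insert's lower front edge runs (276,527)–(482,527).

Run:
```python
from h import *
w=load('w5'); g=lambda x,y:(140+x/2.7304-.32,y/2.7273-.32)
at=lambda L,z:np.array([atz(w,*g(*q),z) for q in L])
N=at([(292,324),(426,323),(426,357),(292,357)],.065);F=at([(281,3),(429,3),(429,44),(284,44)],.065)
n,f=N.mean(0),F.mean(0);c=(n+f)/2;print('near',n,'far',f,'nest',c,'dist',np.linalg.norm(f-n),'yaw',np.arctan2(*(f-n)[1::-1]),np.linalg.norm(N[1]-N[0]),np.linalg.norm(F[1]-F[0]))
for L in (N,F):
  v=L[1]-L[0]+L[2]-L[3];print('wallyaw',np.arctan2(v[1],v[0])+np.pi/2)
B=at([(185,404),(543,404)],.015);v=B[1]-B[0];print('base edge yaw',np.arctan2(v[1],v[0])+np.pi/2)
Rl=at([(259,128),(282,128),(287,289),(265,289)],.023);Rr=at([(439,125),(462,125),(459,263),(437,263)],.023)
for r in(Rl,Rr): v=r[0]+r[1]-r[2]-r[3];print('rail',r.mean(0),np.arctan2(v[1],v[0]))
print('rail mid',Rl.mean(0)/2+Rr.mean(0)/2)
print(np.linalg.norm(Rl.mean(0)-Rr.mean(0)))
I=at([(276,527),(482,527)],.1482);v=I[1]-I[0];yw=np.arctan2(v[1],v[0])+np.pi/2;m=I.mean(0)-.032*np.array([np.cos(yw),np.sin(yw),0]);print('insert edge len',np.linalg.norm(v),'yaw',yw,'centre',m)
```

```text
near [0.58320034 0.03259065 0.065     ] far [0.59405039 0.11343409 0.065     ] nest [0.58862537 0.07301237 0.065     ] dist 0.0815682870094894 yaw 1.4373829407215146 0.03919044545633353 0.03922912149479753
wallyaw 1.437157510507551
wallyaw 1.4333089055655541
base edge yaw 1.4336571592062977
rail [0.56009001 0.07680246 0.023     ] 1.4348992892750076
rail [0.61794905 0.0734154  0.023     ] 1.4374309544349224
rail mid [0.58901953 0.07510893 0.023     ]
0.05795808784754032
insert edge len 0.0432385690963885 yaw 1.43378930038875 centre [ 0.57974158 -0.03617583  0.1482    ]
```

Request:
move_arm(motion=[[[0.02,-0.001,0],[0,0,0],-0.4],[[0.035,-0.002,0],[0,0,0],-0.4],[[0.035,-0.002,0],[0,0,0],-0.4],[[0.035,-0.002,0],[0,0,0],-0.4],[[0.02,-0.0013,0],[0,0,0],-0.4],[[0,0,0.02],[0,0,0],-0.4],[[0,0,0.03],[0,0,0],-0.4],[[0,0,0.03],[0,0,0],-0.4],[[0,0,0.013],[0,0,0],-0.4],[[0,0,0],[0,0,0],-0.4],[[0,0,0],[0,0,0],-0.4],[[0,0,0],[0,0,0],-0.4]])

```text
clock: 18.65
position: [0.5897, 0.0739, 0.1074]
ee_rot: [0.754, 0.657, 0.001, 0.001]
ft_force: [0.2, -0.3, -4.3]
grip_width: 0.505
grasp_force: 51.8
```

Run:
```python
from h import *
plan([.5888,.0732,.042],1.435); print(manip.get_obs()['joint_pos'].round(2))
d=cap('side','d6');s=cap('scene','s6')
A=cv2.resize(d['pixels'][150:350,170:310,::-1],(400,571),interpolation=cv2.INTER_CUBIC);B=cv2.resize(s['pixels'][120:310,280:413,::-1],(400,571),interpolation=cv2.INTER_CUBIC)
cv2.imwrite('pics/m6.png',np.hstack([A,B]))
```

```text
pos [0.5897 0.0739 0.1074] yaw 1.4342
shift 2 x [-0.0005 -0.0006  0.0436]  total [-0.0011 -0.0012  0.0871] | turn 1 x [ 0.0024 -0.0004 -0.001 ]
[ 0.28  0.43 -0.61  1.67  0.27  1.13 -0.53]
```

View pics/m6.png

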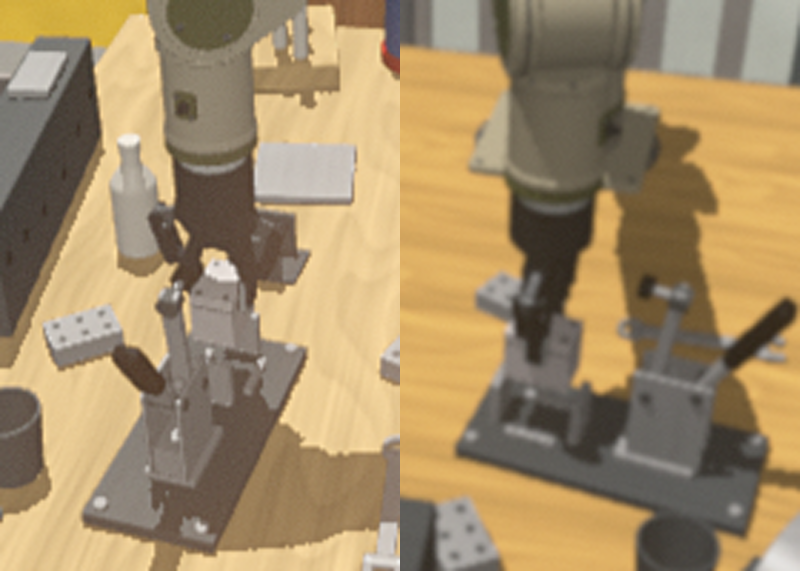

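Insert hangs over the nest. There is no camera body on the wrist, and the clamp's pad and arm are clear of it. Descending.

Request:
move_arm(motion=[[[-0.0005,-0.001,0.01],[0,0,0],-0.4],[[0,0,0.015],[0,0,0],-0.4],[[0,0,0.01],[0,0,0],-0.4],[[0,0,0],[0,0,0],-0.4],[[0,0,0],[0,0,0],-0.4]])

```text
clock: 19.25
position: [0.5879, 0.0738, 0.0796]
ee_rot: [0.754, 0.657, -0.0, -0.0]
ft_force: [0.8, 0.5, -5.1]
grip_width: 0.51
grasp_force: 52.0
```

Run:
```python
from h import *
plan([.5888,.0735,.042],1.435)
```

```text
pos [0.5879 0.0738 0.0796] yaw 1.4348
shift 1 x [-0.0002  0.0013  0.0501]  total [-0.0002  0.0013  0.0501] | turn 1 x [-0.0008  0.0001 -0.0003]
```

Request:
move_arm(motion=[[[0,0.001,0.01],[0,0,0],-0.4],[[0,0,0.012],[0,0,0],-0.4],[[0,0,0.012],[0,0,0],-0.4],[[0,0,0.008],[0,0,0],-0.4],[[0,0,0.003],[0,0,0],-0.4],[[0,0,0],[0,0,0],-0.4],[[0,0,0],[0,0,0],-0.4],[[0,0,0],[0,0,0],-0.4]])

```text
clock: 20.05
position: [0.5891, 0.0737, 0.0466]
ee_rot: [0.754, 0.657, 0.0, 0.0]
ft_force: [0.1, 0.0, -4.0]
grip_width: 0.504
grasp_force: 52.0
```

Request:
move_arm(motion=[[[0,0,0.003],[0,0,0],-0.4],[[0,0,0.002],[0,0,0],-0.4],[[0,0,0.001],[0,0,0],-0.4],[[0,0,0],[0,0,0],-0.4],[[0,0,0],[0,0,0],-0.4]])

```text
clock: 20.55
position: [0.5888, 0.0735, 0.042]
ee_rot: [0.754, 0.657, -0.0, 0.0]
ft_force: [-4.5, -0.9, 4.0]
grip_width: 0.504
grasp_force: 52.8
```

Floor reached at the predicted height. Releasing gradually.

Request:
move_arm(motion=[[[0,0,0],[0,0,0],0.06],[[0,0,0],[0,0,0],0.12],[[0,0,0],[0,0,0],0.3],[[0,0,0],[0,0,0],0.6],[[0,0,0],[0,0,0],1],[[0,0,0],[0,0,0],1],[[0,0,0],[0,0,0],1],[[0,0,0],[0,0,0],1]])

```text
clock: 21.35
position: [0.5889, 0.0736, 0.0417]
ee_rot: [0.754, 0.657, 0.0, 0.0]
ft_force: [-0.1, 0.1, 0.4]
grip_width: 0.997
grasp_force: 0.0
```

Request:
move_arm(motion=[[[0,0,-0.02],[0,0,0],1],[[0,0,-0.04],[0,0,0],1],[[0,0,-0.04],[0,0,0],1],[[0,0,-0.05],[0,0,0],1],[[0,0,-0.05],[0,0,0],1],[[-0.03,0,-0.04],[0,0,0],1],[[-0.05,0,0],[0,0,0],1],[[-0.05,0,0],[0,0,0],1],[[0,0,0],[0,0,0],1],[[0,0,0],[0,0,0],1]])

```text
clock: 22.35
position: [0.5756, -0.0237, 0.2227]
ee_rot: [0.754, 0.657, 0.0, 0.0]
ft_force: [0.6, 0.7, 0.1]
grip_width: 0.999
grasp_force: 0.0
```

Run:
```python
from h import *
w=cap('wrist','w7');print(manip.get_obs()['position'])
r=proj(w,[.5888,.0732,.071]);print(r)
cv2.imwrite('pics/m7a.png',w['pixels'][:,:,::-1])
x,y=int(np.clip(r[0]-70,0,420)),int(np.clip(r[1]-52,0,316));print(x,y)
# hand the side view in too
s=cap('scene','s7');d=cap('side','d7')
im=np.zeros((570,800,3),np.uint8);im[:297,:400]=cv2.resize(w['pixels'][y:y+104,x:x+140,::-1],(400,297),interpolation=cv2.INTER_CUBIC)
im[:300,400:]=cv2.resize(s['pixels'][200:293,294:418,::-1],(400,300),interpolation=cv2.INTER_CUBIC)
im[300:570,:360]=cv2.resize(d['pixels'][230:320,190:310,::-1],(360,270),interpolation=cv2.INTER_CUBIC)
cv2.imwrite('pics/m7.png',im)
```

```text
[ 0.57561573 -0.02228545  0.22255275]
[277.82336499  88.91289084]
207 36
```

View pics/m7.png

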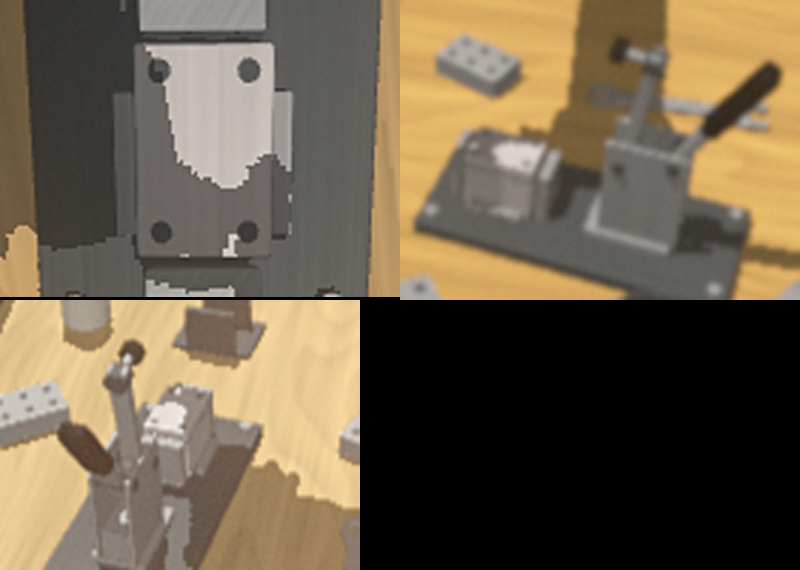

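Insert sits flat in the nest with about equal play all round. The handle is still up: tip at scene crop (775,70), grip root (708,132); side crop tip (62,428), root (108,470). Measuring the handle.

Run:
```python
from h import *
w,s,d=load('w7'),load('s7'),load('d7')
P=np.array([atz(w,207+x/2.857-.3,36+y/2.857-.3,.071) for x,y in [(158,70),(249,70),(249,232),(161,232)]]);v=P[0]+P[1]-P[2]-P[3]
print('insert',P.mean(0),np.arctan2(v[1],v[0]),np.linalg.norm(v)/2)
S=lambda x,y:(294+(x-400)/3.226-.3,200+y/3.226-.3);D=lambda x,y:(190+x/3-.3,230+(y-300)/3-.3)
n=np.array([.5888,.0732,.015]);ex=np.array([np.cos(1.435),np.sin(1.435),0]);ey=np.array([-ex[1],ex[0],0])
for nm,a,b in [('tip',(773,72),(64,431)),('root',(710,130),(104,468)),('pad',(621,50),(131,352)),('hub',(655,60),(118,378))]:
    X,e=tri([(s,*S(*a)),(d,*D(*b))]);q=X-n;print(nm,X.round(4),np.round(e,4),'jig x,y,z',(q@ex-.085).round(4),(q@ey).round(4),X[2].round(4))
```

```text
insert [0.58909852 0.07287849 0.071     ] 1.442376155085673 0.048087822280906654
tip [0.6213 0.2829 0.2193] [0.0021 0.0021] jig x,y,z 0.1272 -0.0038 0.2193
root [0.6082 0.243  0.1444] [0.0004 0.0004] jig x,y,z 0.0859 0.0038 0.1444
pad [0.601  0.1635 0.2063] [0.0001 0.0001] jig x,y,z 0.0061 0.0001 0.2063
hub [0.6041 0.1925 0.2022] [0.0014 0.0014] jig x,y,z 0.0352 0.001 0.2022
```

```bash
cat >> h.py <<'E'
n=np.array([.5888,.0732,.015]);ex=np.array([np.cos(1.435),np.sin(1.435),0]);PX=.063
def J(jx,z): X=n+ex*(jx+.085); return [X[0],X[1],z]
def hp(a,r=.105,c=.011):
    return np.array([PX+r*np.cos(a)-.009*np.sin(a)-c, .110+r*np.sin(a)+.009*np.cos(a)])
E
python3 - <<'E'
from h import *
plan(J(.084,.265),1.435,dmax=.04)
a=np.array([1.05,.95,.85,.75,.65,.55,.45,.35,.25,.15,.05,-.05,-.12,-.17]);H=np.array([hp(q) for q in a]);print(H.round(4).tolist())
d=np.diff(H,axis=0)/.75;print(np.c_[a[1:],d[:,0],-d[:,1]].round(4).tolist())
E
```

```text
pos [ 0.5756 -0.0214  0.2222] yaw 1.4368
shift 7 x [ 0.0504  0.0001 -0.0081]  total [ 0.3527  0.0009 -0.0569] | turn 1 x [ 0.0005 -0.0007  0.0023]
[[0.0964, 0.2056], [0.1058, 0.2006], [0.1145, 0.1948], [0.1227, 0.1882], [0.1301, 0.1807], [0.1368, 0.1726], [0.1426, 0.1638], [0.1475, 0.1545], [0.1515, 0.1447], [0.1545, 0.1346], [0.1564, 0.1242], [0.1573, 0.1137], [0.1573, 0.1064], [0.157, 0.1011]]
[[0.95, 0.0124, 0.0066], [0.85, 0.0117, 0.0078], [0.75, 0.0109, 0.0089], [0.65, 0.0099, 0.0099], [0.55, 0.0089, 0.0109], [0.45, 0.0078, 0.0117], [0.35, 0.0066, 0.0124], [0.25, 0.0053, 0.013], [0.15, 0.004, 0.0135], [0.05, 0.0026, 0.0138], [-0.05, 0.0012, 0.014], [-0.12, 0.0, 0.0098], [-0.17, -0.0004, 0.007]]
```

Request:
move_arm(motion=[[[0,0,-0.03],[0,0,0],0],[[0,0,-0.027],[0,0,0],-0.5],[[0.05,0,0],[0,0,0],-1],[[0.05,0,0],[0,0,0],-1],[[0.05,0,0],[0,0,0],-1],[[0.05,0,0],[0,0,0],-1],[[0.05,0,0],[0,0,0],-1],[[0.05,0,0],[0,0,0],-1],[[0.03,0,0],[0,0,0],-1],[[0.023,0.001,0],[0,0,0],-1],[[0,0,0],[0,0,0],-1],[[0,0,0],[0,0,0],-1]], newtons=30)

```text
clock: 23.7
position: [0.6118, 0.24, 0.2643]
ee_rot: [0.753, 0.658, -0.0, -0.0]
ft_force: [0.1, -0.8, -0.4]
grip_width: 0.005
grasp_force: 0.0
```

Run:
```python
from h import *
plan(J(.084,.206),1.435,dmax=.04)
```

```text
pos [0.6118 0.24   0.2643] yaw 1.4364
shift 2 x [ 0.0004 -0.0001  0.0389]  total [ 0.0008 -0.0003  0.0777] | turn 1 x [-0.0006  0.      0.0018]
```

Request:
move_arm(motion=[[[0,0,0.02],[0,0,0],-1],[[0,0,0.02],[0,0,0],-1],[[0,0,0.02],[0,0,0],-1],[[0,0,0.018],[0,0,0],-1],[[0,0,0],[0,0,0],-1],[[0,0,0],[0,0,0],-1]])

```text
clock: 24.3
position: [0.6122, 0.2391, 0.2057]
ee_rot: [0.754, 0.657, -0.0, -0.0]
ft_force: [0.7, 0.1, -0.4]
grip_width: 0.003
grasp_force: 0.0
```

Request:
move_arm(motion=[[[0.008,0,0],[0,0,0],-1],[[0.008,0,0],[0,0,0],-1],[[0.012,0,0.0065],[0,0,0],-1],[[0.012,0,0.008],[0,0,0],-1],[[0.011,0,0.009],[0,0,0],-1],[[0,0,0],[0,0,0],-1]])

```text
clock: 24.9
position: [0.6163, 0.2789, 0.1865]
ee_rot: [0.753, 0.658, -0.001, -0.001]
ft_force: [-0.2, -0.2, -0.2]
grip_width: 0.004
grasp_force: 0.0
```

Run:
```python
from h import *
o=manip.get_obs();print(o['position'],o['ft_force'],(np.array(o['position'])-n)@ex-.085)
s=cap('scene','s8');d=cap('side','d8')
im=np.hstack([cv2.resize(s['pixels'][170:295,300:425,::-1],(400,400),interpolation=cv2.INTER_CUBIC),cv2.resize(d['pixels'][205:330,185:310,::-1],(400,400),interpolation=cv2.INTER_CUBIC)])
cv2.imwrite('pics/m8.png',im)
```

```text
[0.61633482 0.27885463 0.18647071] [-0.17944584 -0.16010522 -0.17848398] 0.12248898806156709
```

View pics/m8.png

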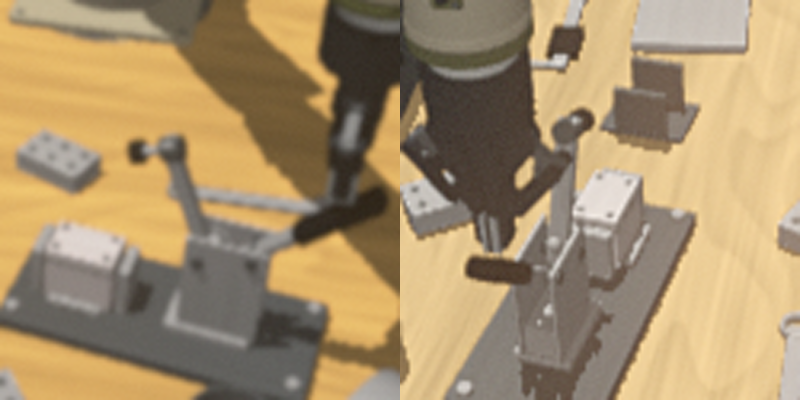

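The push works: the handle has swung partly down and the arm is tilting toward the nest. The finger is above the grip. Continuing along the arc.

Request:
move_arm(motion=[[[0.01,0,0.01],[0,0,0],-1],[[0.009,0,0.011],[0,0,0],-1],[[0.008,0,0.012],[0,0,0],-1],[[0.006,0,0.012],[0,0,0],-1],[[0.005,0,0.013],[0,0,0],-1],[[0,0,0],[0,0,0],-1]])

```text
clock: 25.6
position: [0.6202, 0.3056, 0.1424]
ee_rot: [0.753, 0.658, -0.001, -0.001]
ft_force: [-0.3, -0.1, 0.4]
grip_width: 0.0
grasp_force: 0.0
```

Request:
move_arm(motion=[[[0.002,0,0.007],[0,0,0],-1],[[0.002,0,0.007],[0,0,0],-1],[[0.001,0,0.007],[0,0,0],-1],[[0.001,0,0.007],[0,0,0],-1],[[0,0,0.007],[0,0,0],-1],[[0,0,0],[0,0,0],-1]])

```text
clock: 26.2
position: [0.6217, 0.3099, 0.1179]
ee_rot: [0.753, 0.657, -0.0, -0.0]
ft_force: [0.8, 0.1, 0.4]
grip_width: -0.002
grasp_force: 0.0
```

Request:
move_arm(motion=[[[0,0,0.006],[0,0,0],-1],[[0,0,0.006],[0,0,0],-1],[[0,0,0],[0,0,0],-1]])

```text
clock: 26.5
position: [0.6215, 0.3089, 0.108]
ee_rot: [0.754, 0.657, -0.001, 0.0]
ft_force: [1.0, 0.6, -0.7]
grip_width: 0.003
grasp_force: 0.0
```

Request:
move_arm(motion=[[[0,0,0.004],[0,0,0],-1],[[0,0,0.003],[0,0,0],-1],[[0,0,0],[0,0,0],-1]])

```text
clock: 26.8
position: [0.6222, 0.3093, 0.1067]
ee_rot: [0.754, 0.657, 0.0, 0.001]
ft_force: [-7.0, -6.4, 19.7]
grip_width: 0.007
grasp_force: 8.7
```

Run:
```python
from h import *
s=cap('scene','s9');d=cap('side','d9');print(manip.get_obs()['ft_force'])
# dark score of the grip middle line (r .085-.12) for each handle angle, and pad-on-insert check
ey=np.array([-ex[1],ex[0],0])
for nm,c in (('scene',s),('side',d)):
    I=cv2.cvtColor(c['pixels'],cv2.COLOR_RGB2GRAY)
    out=[]
    for v in np.arange(0,1.25,.1):
        a=1.05-v; L=[]
        for r in (.085,.1,.115,.122):
            for y in (-.008,0,.008):
                X=np.array(J(PX+r*np.cos(a),.11+r*np.sin(a)))+ey*y; p=proj(c,X).round().astype(int); L.append(int(I[p[1],p[0]]))
        out.append((round(float(v),2),int(np.mean(L)),max(L)))
    print(nm,out)
```

```text
[-7.5591135  -5.74660733 18.11931911]
scene [(0.0, 89, 97), (0.1, 81, 93), (0.2, 67, 96), (0.3, 74, 95), (0.4, 76, 131), (0.5, 73, 124), (0.6, 82, 122), (0.7, 75, 99), (0.8, 74, 99), (0.9, 80, 94), (1.0, 75, 94), (1.1, 57, 82), (1.2, 47, 74)]
side [(0.0, 63, 66), (0.1, 65, 69), (0.2, 65, 69), (0.3, 65, 69), (0.4, 64, 69), (0.5, 65, 70), (0.6, 64, 68), (0.7, 96, 192), (0.8, 110, 198), (0.9, 117, 197), (1.0, 93, 134), (1.1, 73, 132), (1.2, 69, 129)]
```

Contact of 18 N at TCP z 0.1067 matches the handle on its stop (calculated 0.1065). Retracting upward and verifying.

Request:
move_arm(motion=[[[0,0,-0.01],[0,0,0],-1],[[0,0,-0.03],[0,0,0],-1],[[0,0,-0.05],[0,0,0],-1],[[0,0,-0.06],[0,0,0],-1],[[0,0,-0.06],[0,0,0],-1],[[0,0,-0.05],[0,0,0],-1],[[0.02,0,0],[0,0,0],-1],[[0,0,0],[0,0,0],-1],[[0,0,0],[0,0,0],-1]])

```text
clock: 27.8
position: [0.6236, 0.3244, 0.2979]
ee_rot: [0.753, 0.658, -0.001, -0.0]
ft_force: [1.2, 0.8, -0.2]
grip_width: -0.0
grasp_force: 0.0
```

Run:
```python
from h import *
s=cap('scene','s10');d=cap('side','d10');s7=load('s7');d7=load('d7')
o=manip.get_obs();print(o['clock'],o['position'],o['ft_force'])
ey=np.array([-ex[1],ex[0],0])
for nm,c in (('scene',s),('side',d)):
    I=cv2.cvtColor(c['pixels'],cv2.COLOR_RGB2GRAY); out=[]
    for v in np.arange(0,1.35,.05):
        a=1.05-v
        L=[int(I[tuple(proj(c,np.array(J(PX+r*np.cos(a),.11+r*np.sin(a)))+ey*y).round().astype(int)[::-1])]) for r in (.085,.1,.115,.12) for y in (-.006,0,.006)]
        out.append((round(float(v),2),int(np.mean(L)),max(L)))
    print(nm,sorted(out,key=lambda t:t[1])[:6])
    p=proj(c,n+[0,0,.060]).round().astype(int); q=proj(c,n+[0,0,.064]).round().astype(int)
    I7=cv2.cvtColor((s7 if nm=='scene' else d7)['pixels'],cv2.COLOR_RGB2GRAY)
    print('pad',p,I[p[1]-3:p[1]+4,p[0]-6:p[0]+7:2].tolist(),'before',I7[p[1],p[0]-6:p[0]+7:2].tolist())
```

```text
27.9 [0.62386393 0.32371808 0.29787941] [ 0.099477   -0.39774722 -0.33669992]
scene [(1.2, 44, 48), (1.15, 46, 51), (1.25, 55, 103), (1.1, 58, 127), (1.3, 87, 151), (1.05, 103, 173)]
pad [327 245] [[200, 130, 68, 77, 83, 147, 146], [209, 122, 58, 66, 68, 122, 135], [206, 119, 52, 52, 64, 105, 117], [205, 129, 54, 52, 67, 103, 107], [209, 159, 84, 76, 98, 116, 106], [212, 190, 142, 131, 152, 150, 123], [211, 208, 190, 181, 195, 185, 154]] before [110, 152, 192, 205, 203, 200, 200]
side [(1.3, 83, 105), (1.25, 84, 104), (1.2, 88, 103), (1.1, 92, 106), (1.15, 94, 110), (1.05, 95, 117)]
pad [249 265] [[202, 204, 178, 121, 88, 228, 202], [201, 206, 148, 110, 74, 230, 220], [205, 207, 125, 89, 73, 231, 226], [205, 202, 105, 83, 76, 231, 229], [205, 176, 91, 80, 77, 228, 229], [207, 140, 95, 89, 99, 190, 231], [206, 126, 134, 132, 131, 210, 204]] before [212, 227, 229, 219, 162, 138, 142]
```

The handle is at about 1.2 and stays there by itself. The dark pad is on the insert's top centre, and the robot is clear.

```bash
python3 -c "
from workcell import order
print(order.hand_in())"
```

```text
the job is handed in; nothing more can be done
None
```

The insert is in the jig's nest with the toggle clamp shut over centre and the pad on its top, no bystander was touched as far as I could tell, and the job was handed in at about 28 s; the verdict was not shown to me.

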